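Hold the loaded pipette over the open cuvette

ROBOT

A 6-joint arm with a two-finger parallel gripper is mounted at the origin on the work surface. World frame = base frame: x ahead of the robot, y to its left, z up, the work surface at z = 0. Lengths are in m, angles in rad, forces in N, time in s.
With the tool pointing down it reaches from about 0.425 to 1.125 m from the base axis. Payload 14.9 kg.
Tool frame: the origin (TCP) lies at the very end of the fingers, on their centre line; the grasp point (between the pads) lies 19 mm behind it (ctrl.tcp_to_grasp is the distance from the TCP to the grasp point, in m); z points along the fingers, y is the line along which they close (so a half turn about z gives the same grasp; the last joint's range is limited). The gripper opens to 91 mm and grips with 3 to 60 N. Pads are 32 mm wide; open, the fingers measure 118 mm over their backs; the gripper's body (76 mm by 178 mm) begins 60 mm behind the grasp point.
Start: joints at [1.193, 0.379, 1.734, -0, 1.028, -0.033], TCP at [0.237, 0.659, 0.214] pointing down, gripper open.
Joint ranges: [-2.77, 2.77], [-0.74, 2.19], [0, 2.66], [-1.06, 4.2], [0.31, 2.87], [-3.08, 3.08]. Speed limits (rad/s): [1.89, 1.89, 2.39, 3.14, 3.14, 3.14].

INTERFACE

Orientations are given as a unit quaternion [w, x, y, z].
In Python, from workcell import ctrl, imaging, hand_in gives the robot as it stands.
- The arm moves only by the shell command python3 -m creep 'ROWS' [FORCE]. ROWS is a JSON object of lists of equal length, an entry for each row: "grip": the opening, from 0 (shut) to 1 (fully open); "travel": the shift along the tool's x, y, z in m, a list of three; "roll": the turn about the tool's z in degrees. In form: {"grip": [grip, ...], "travel": [[dx, dy, dz], ...], "roll": [roll, ...]}. A call has 1 to 20 rows; each row is the pose to reach, as a shift and turn from the pose commanded when the call began, along the tool's axes at that moment; what a row does not reach only later rows make up. A row lasts 1/12 s, in which the tool goes at most 41.7 mm and 7.16 degrees, less where a joint would pass 70% of its speed; a pose out of reach is approached as far as the arm can. A call with a gripper value outside its range is refused whole. The fingers move at their own pace and stop on an object; FORCE is the grip in N (left out, the last holds). Time passes only in rows, so rows that repeat a pose let the fingers close. It gives the time, the measured TCP pose, the force, the opening and the grip force at its end, in the units of the state.
- ctrl.get_state(): the state, without advancing time (a new reading comes with each control period).
- imaging.grab_frame(name): name is "side" or "top" or "wrist"; returns (picture, depth): 420x560x3 uint8, red, green, blue; 420x560 float32, m along the optical axis (not along the pixel's ray), 0 where there is no reading.
- imaging.camera_params(name): a dict with "intrinsics" (3x3 intrinsics, pixels), "R" (3x3) and "t" (3): a world point X has camera coordinates R X + t. Camera axes: x right, y down, z forward; pixel columns grow to the right and rows downward; lengths in m; the calibration is good to about 2 mm. A picture is of the moment at which its call begins: read the wrist's pose just before it. camera_params takes no time and is no camera call; for the wrist camera it gives the pose at the moment of the call.
- hand_in(): hands the job in; it is judged then, once.
Trained networks look in the newest picture that a camera, given by its name, has taken for a name from the list of things; names that differ only in an ending like _2 or _b are one class to them, and where a whole thing is asked for, a point or a joint stands for the part that bears it (a point fixed in the world has none). Each returns a list of dicts, best first, with "p" (0 to 1); they miss things now and then, are a little off and sometimes report something else, mostly with a low value. They report only what shows in the picture. A call takes as long as a camera call. They do not tell look-alikes from the thing itself.
- imaging.search_frame(name, camera): "bbox" ([centre column, centre row, width, height] in pixels, round what is visible of it).
- imaging.masks_of(name, camera): "pixels" (420x560 bool, what is visible of it) and "bbox" ([centre column, centre row, width, height] in pixels, round what is visible of it).
- imaging.tip_of(name, camera): "centre" ([row, column] in pixels: a listed point, or the origin of a listed thing).
The state is a dict: "time_s": time; "q": joint angles; "joint_vel": joint speeds; "tau": joint torques, N m; "eef_pos": TCP position; "tool_rot": TCP orientation; "contact_force": force on the tool from outside, world axes, zero at the start; "moment": the same for the moment, N m; "grip_width": finger opening in m; "finger_force": force on a finger pad.
Only numpy, scipy, OpenCV 4.12 (cv2) and the standard library are available. Lean on these libraries where they do the work, as an engineer would, in place of code of your own. Each camera call takes 0.05 s, during which the arm holds its last target. There are 200 camera calls.

TASK

Take the pipette that has a tip fitted out of the stand and carry it upright, over the things on the bench, to the spectrophotometer's open cell well. Finish still holding it, steady and upright, with the end of its tip centred over the one open (uncapped) cuvette and about a centimetre above its mouth, so that I can start the dispensing from the computer. Once out of the stand the pipette must not touch the instrument, the cuvettes or anything else, and everything else, the raised lid included, stays as it stands.

Things in the scene. Friction and masses are not known exactly. Their poses are not given: they have to be found in the camera images.
- pipette: Electronic pipette with a disposable tip fitted, 192 mm long, 100 to 160 g, upright in a notch of the stand. Origin: lower end of the tip; z up along it. From there: ivory tip to 48 mm (2.5 mm across at its end), grey nose to 95 (14 mm across on top), white handle 95 to 178, black head to 192 (28 mm in y, 40 in x). The handle's underside rests on the stand's shelf.
- grip_point (a point): On the pipette's axis, 160 mm above its lower end and 32 mm below its top: a grip here leaves the head clear of the gripper body. The handle is a straight block 30 mm wide along the pipette's y (flat sides, the ones to grip), 36 mm along x. A finger rest on its +x side, 14 mm wide, reaches 40 mm from the axis at 160 to 176 mm height. The centre of mass is about 20 mm below this point.
- bare_pipette: The same pipette without a tip (its nose ends 42 mm above its origin, its top 227 mm above the bench), in the stand's other outer notch, 130 mm away; same axes, origin where a tip would end. To be left in its place.
- stand: Grey pipette stand, fixed: base 110 (x) by 210 mm (y), shelf with upper face 130 mm above the bench, x -45 to 45 mm. Notches 18 mm wide at y = -65, 0, 65 mm, open to its front (-x), ending at x = 12. Pipettes hang near y = 65 and -65; which is which varies. One comes out by lifting it straight up 100 mm, or a little and out to -x. Origin: centre of the underside.
- sample_cell: The one open cuvette: clear square tube 12.5 x 12.5 mm, 45 mm tall, walls 1.5 mm (opening 9.5 mm square), loose in a pocket of the black carriage in the instrument's well, standing 10 mm out of it. Origin: centre of its underside, z up.
- cell_mouth (a point): Centre of the open cuvette's mouth, in the plane of its upper edge: 45 mm above its origin, 122 mm above the bench, 18 mm below the rim of the well.
- capped_cell_a: Cuvette of the same size closed by a white square stopper 12.5 mm wide, 11 mm high (top 133 mm above the bench), in another pocket. The pockets are 25 mm apart in a row along the instrument's x. Origin: centre of its underside. To be left alone.
- capped_cell_b: A second capped cuvette like capped_cell_a, in another pocket. To be left alone.
- spectro: White spectrophotometer, fixed, 300 (x) by 420 mm (y). Origin: centre of its underside; front to -x. Right part (y -210 to 0 mm): flat deck 140 mm high with the cell well. Left part rises from 100 mm at the front to 180 mm at the back. On the deck a black knob 22 mm high at x -118, y -30 mm; a thin rod sticks 56 mm out of the front at y = -120, 90 mm up.
- well_centre (a point): Centre of the open top of the instrument's cell well, in the plane of its rim, 140 mm above the bench. The well is 150 mm (instrument's x) by 120 mm (y) and 80 mm deep; the black carriage (112 x 34 mm, its top 112 mm above the bench, four pockets) lies along its middle, in x.
- lid_edge (a point): Middle of the free upper edge of the dark blue well lid (176 x 138 x 20 mm), which stands raised about upright along the well's left (+y) side, 70 mm from the row of cuvettes, its top about 285 mm above the bench. A stiff hinge: it stays unless pushed.
- reagent_bottle: Amber glass jar with a blue cap, 58 mm diameter, 135 mm tall, between the stand and the instrument. Origin: centre of its underside. To be left alone.
- beaker: Small glass beaker, 54 mm diameter at the lip, 70 mm tall. Origin: centre of its underside. To be left alone.
- tip_box: Box of pipette tips, 84 x 120 mm, 50 mm tall. Origin: centre of its underside. To be left alone.
There are look-alikes about, which are no part of the job. What is shaped like the pipette but blue, brown or turquoise is not meant.

How it is judged:
By the outcome, as a careful person would: the job done as asked, in the order asked, and still so for the second after the job is handed in, while the arm keeps its last pose, push and grip.
It also fails if it takes over 43 s, if anything falls off the work surface, if the arm or the gripper's body presses on something with over 40 N, if the wrist force passes 120 N, or if a joint passes its speed limit or range.

## Working session

There is one attempt and no reset: what is moved stays moved. The work goes in short steps, Python scripts to look and compute and a shell command to move; the robot and the scene stay as the last step left them, time stands still between calls to the robot, and variables do not carry over. Pictures are saved under pics/ and viewed, at most 10 in all, crops included, and the job is handed in when it is done.

```bash
ls; mkdir -p pics; python3 - <<'E'
from workcell import ctrl, imaging
import cv2, numpy as np
print(ctrl.get_state(), ctrl.tcp_to_grasp)
ims=[]
for n in ["side","top"]:
    p,d=imaging.grab_frame(n); np.savez(f"{n}0.npz",p=p,d=d)
    cv2.imwrite(f"pics/{n}0.png",p[:,:,::-1])
    c=imaging.camera_params(n); print(n,np.round(c["intrinsics"],1).tolist(),np.round(c["R"],3).tolist(),np.round(c["t"],3).tolist())
    for t in ["pipette","bare_pipette","sample_cell","capped_cell_a","stand","spectro","reagent_bottle","beaker","tip_box"]:
        print(n,t,[(np.round(r["bbox"]).tolist(),round(r["p"],2)) for r in imaging.search_frame(t,n)][:4])
    for t in ["pipette","grip_point","cell_mouth","well_centre","lid_edge","bare_pipette","stand","spectro"]:
        print(n,t,[(np.round(r["centre"],1).tolist(),round(r["p"],2)) for r in imaging.tip_of(t,n)][:4])
E
```

```text
pics
{'time_s': 0.0, 'q': array([ 1.19270198e+00,  3.79404058e-01,  1.73477285e+00, -2.53678452e-05,
        1.02849897e+00, -3.33212031e-02]), 'joint_vel': array([-4.37959980e-05, -1.24062247e-03,  2.44950707e-04,  1.32941003e-04,
        1.09262888e-03,  1.71571208e-03]), 'tau': array([-3.07680086e-03, -7.63728118e+01, -4.34370911e+01,  6.50355709e-02,
        4.23848606e-02, -6.30687737e-05]), 'eef_pos': array([0.23646806, 0.65843256, 0.21329533]), 'tool_rot': array([-9.99979662e-05,  1.71527553e-01,  9.85179174e-01, -5.32410627e-04]), 'contact_force': array([ 0.08533012,  0.29539583, -0.38250316]), 'moment': array([-0.03507947, -0.03258551, -0.02099256]), 'finger_force': 0.0, 'grip_width': 0.0913348449793519} 0.0188
side [[397.5, 0.0, 277.2], [0.0, 397.5, 208.5], [0.0, 0.0, 1.0]] [[0.901, -0.433, -0.019], [-0.3, -0.592, -0.748], [0.313, 0.68, -0.663]] [-0.506, 0.197, 0.91]
side pipette [([304.0, 230.0, 29.0, 45.0], 0.92), ([206.0, 372.0, 58.0, 92.0], 0.86), ([154.0, 199.0, 27.0, 42.0], 0.85), ([263.0, 149.0, 158.0, 136.0], 0.48)]
side bare_pipette [([346.0, 275.0, 29.0, 50.0], 0.
[... 1438 characters left out ...]
 spectro [([150.0, 180.0, 189.0, 147.0], 0.78)]
top reagent_bottle [([271.0, 229.0, 30.0, 23.0], 0.87)]
top beaker [([276.0, 140.0, 19.0, 26.0], 0.59)]
top tip_box [([347.0, 129.0, 44.0, 40.0], 0.67)]
top pipette [([299.2, 408.7], 0.96), ([295.9, 208.1], 0.75), ([213.3, 328.4], 0.71), ([213.9, 420.9], 0.66)]
top grip_point [([302.8, 348.1], 0.9), ([210.3, 480.0], 0.73), ([204.9, 333.8], 0.65), ([295.6, 150.1], 0.65)]
top cell_mouth [([166.0, 197.7], 0.45)]
top well_centre [([169.9, 194.2], 0.65)]
top lid_edge [([171.9, 139.9], 0.8)]
top bare_pipette [([206.6, 374.8], 0.84), ([132.2, 348.7], 0.62), ([169.3, 198.9], 0.51)]
top stand [([206.5, 352.4], 0.78)]
top spectro [([182.0, 163.9], 0.62)]
```

View pics/top0.png

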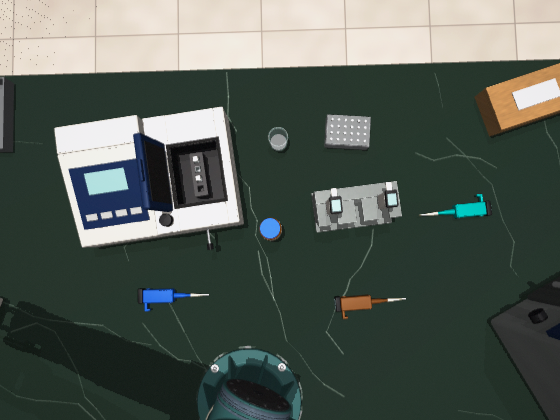

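View pics/side0.png

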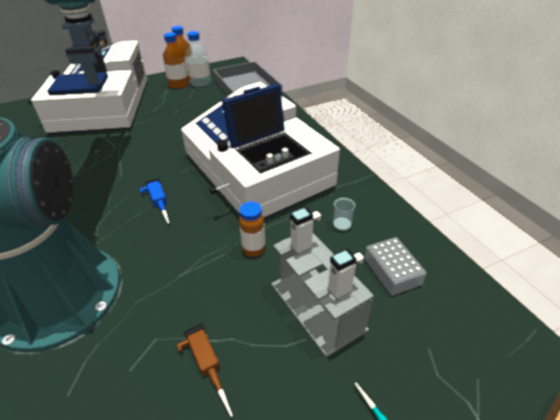

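Top view: the stand is at about (357,207), with upright pipettes at (335,204) and (391,198), finger rests pointing up (+x). The well with carriage is at (198,175). The lid is the dark strip at (150,172), and the jar at (270,229). The side view doesn't settle which pipette has the tip, so I'll localise roughly and then look closer.

```bash
cat > h.py <<'E'
import numpy as np, cv2
from workcell import ctrl, imaging
from scipy.spatial.transform import Rotation as Ro
def cam(n):
    c=imaging.camera_params(n); return c["intrinsics"],c["R"],c["t"]
def ray(C,u,v):
    K,R,t=C; d=R.T@np.linalg.solve(K,[u,v,1.]); return -R.T@t,d
def at_z(C,u,v,z):
    o,d=ray(C,u,v); return o+d*(z-o[2])/d[2]
def tri(obs):  # [(C,u,v)...]
    A=np.zeros((3,3));b=np.zeros(3);L=[]
    for C,u,v in obs:
        o,d=ray(C,u,v);d=d/np.linalg.norm(d);P=np.eye(3)-np.outer(d,d);A+=P;b+=P@o;L.append((o,P))
    X=np.linalg.solve(A,b); return X,[np.linalg.norm(P@(X-o)) for o,P in L]
def proj(C,X):
    K,R,t=C; p=K@(R@np.asarray(X,float)+t); return p[:2]/p[2]
def cloud(C,d):
    K,R,t=C; v,u=np.mgrid[:d.shape[0],:d.shape[1]]
    c=np.linalg.inv(K)@np.stack([u.ravel(),v.ravel(),np.ones(u.size)])*d.ravel()
    return (R.T@(c-t[:,None])).T.reshape(*d.shape,3)
def to_tool(dX):
    q=ctrl.get_state()["tool_rot"]; return Ro.from_quat(q[[1,2,3,0]]).inv().apply(dX)
def snap(n,f):
    C=cam(n); p,d=imaging.grab_frame(n); np.savez(f+".npz",p=p,d=d,K=C[0],R=C[1],t=C[2]); cv2.imwrite(f"pics/{f}.png",p[:,:,::-1]); return C,p,d
E
python3 - <<'E'
from h import *
C=cam("top"); z=np.load("top0.npz"); X=cloud(C,z["d"])
for n,u,v in [("pipA",335,205),("pipB",391,199),("bottle",270,229),("lidtop",139,172),("deck",225,200),("knob",165,219),("carr",198,190),("white",197,159),("w2",197,183)]:
    print(n,np.round(X[v,u],3))
h=X[:,:,2]
m=(h>.215)&(h<.24); 
import scipy.ndimage as nd
l,k=nd.label(m)
for i in range(1,k+1):
    P=X[l==i]
    if len(P)>30: print(len(P),np.round(P.mean(0),3),np.round(P.min(0),3),np.round(P.max(0),3))
m=(h>.12)&(h<.14); m[:, :300]=0; l,k=nd.label(m)
P=X[m]; P=P[(abs(P[:,0]-.55)<.15)]; r=cv2.minAreaRect((P[:,:2]*1000).astype(np.float32)); print("shelf",r,len(P))
m=(h>.134)&(h<.146); m[:, 300:]=0;P=X[m];print("deck",cv2.minAreaRect((P[:,:2]*1000).astype(np.float32)))
Cs=cam("side")
z=np.load("side0.npz");p=z["p"][180:340,250:400,::-1]; a=cv2.resize(p,None,fx=4,fy=4,interpolation=cv2.INTER_CUBIC)[:600]
cv2.imwrite("pics/c1.png",cv2.convertScaleAbs(a,alpha=1.3,beta=20))
print("wristcam",imaging.camera_params("wrist")["R"].round(3).tolist(),-imaging.camera_params("wrist")["R"].T@imaging.camera_params("wrist")["t"])
E
```

```text
pipA [ 0.507 -0.228  0.225]
pipB [ 0.518 -0.357  0.228]
bottle [ 0.459 -0.073  0.135]
lidtop [0.587 0.211 0.285]
deck [0.534 0.037 0.142]
knob [ 0.414 -0.109  1.362]
carr [0.565 0.111 0.108]
white [0.642 0.109 0.13 ]
w2 [0.583 0.113 0.109]
327 [0.593 0.191 0.228] [0.507 0.18  0.215] [0.681 0.206 0.24 ]
214 [ 0.52  -0.358  0.226] [ 0.5   -0.372  0.216] [ 0.54  -0.344  0.233]
213 [ 0.509 -0.229  0.226] [ 0.489 -0.244  0.217] [ 0.529 -0.215  0.233]
473 [ 0.187 -0.683  0.226] [ 0.072 -0.729  0.215] [ 0.254 -0.649  0.24 ]
shelf ((518.2366943359375, -294.9982604980469), (90.22074890136719, 210.884033203125), 5.989724159240723) 2016
deck ((429.292236328125, 81.55609130859375), (714.136962890625, 460.1488037109375), 35.180206298828125)
wristcam [[0.338, 0.941, -0.0], [0.902, -0.323, 0.286], [0.269, -0.097, -0.958]] [0.15970618 0.68594923 0.38414558]
```

View pics/c1.png

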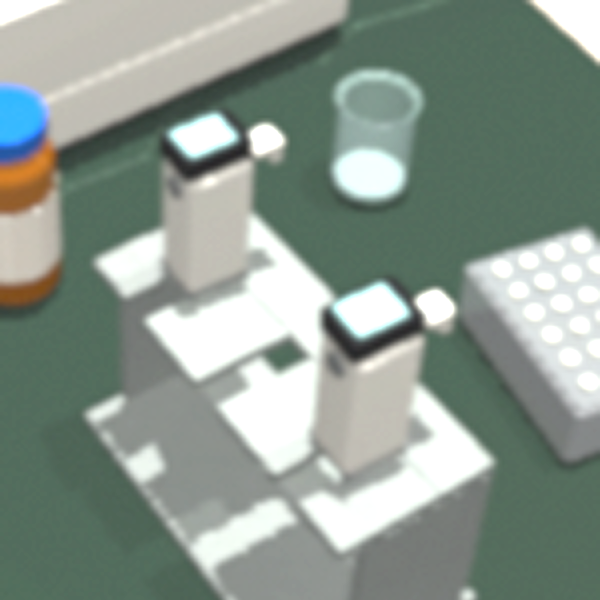

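Side crop: the stand's closed side faces this camera, so the noses below the shelf are hidden. The networks put the bare pipette at B (y≈-0.358) and the fitted one at A (y≈-0.229), and I'll verify that later. Next I move high to look down into the well.

```bash
python3 -m creep '{"grip":[1,1,1,1,1,1,1,1,1,1,1,1,1,1,1,1,1,1,1,1],"travel":[[0,0,-0.04],[0,0,-0.08],[0,0,-0.12],[0,0,-0.16],[0,0,-0.187],[-0.462,-0.416,-0.187],[-0.462,-0.416,-0.187],[-0.462,-0.416,-0.187],[-0.462,-0.416,-0.187],[-0.462,-0.416,-0.187],[-0.462,-0.416,-0.187],[-0.462,-0.416,-0.187],[-0.462,-0.416,-0.187],[-0.462,-0.416,-0.187],[-0.462,-0.416,-0.187],[-0.462,-0.416,-0.187],[-0.462,-0.416,-0.187],[-0.462,-0.416,-0.187],[-0.462,-0.416,-0.187],[-0.462,-0.416,-0.187]],"roll":[0,0,0,0,0,-5,-10,-15,-20,-26,-26,-26,-26,-26,-26,-26,-26,-26,-26,-26]}'
python3 - <<'E'
from h import *
C,p,d=snap("wrist","w1"); print(ctrl.get_state()["time_s"],C[0].round(1).tolist())
for t in ["cell_mouth","well_centre","lid_edge"]:
    print(t,[(np.round(r["centre"],1).tolist(),round(r["p"],2)) for r in imaging.tip_of(t,"wrist")][:4])
for t in ["sample_cell","capped_cell_a"]: print(t,[(np.round(r["bbox"]).tolist(),round(r["p"],2)) for r in imaging.search_frame(t,"wrist")][:5])
E
```

```text
time_s: 3.47
eef_pos: [0.5315, 0.1088, 0.4012]
tool_rot: [0.0, -0.054, 0.999, 0.0]
contact_force: [0.5, 0.7, 0.7]
grip_width: 0.0909
finger_force: 0.0
3.5167 [[364.3, 0.0, 278.9], [0.0, 364.3, 211.1], [0.0, 0.0, 1.0]]
cell_mouth [([237.4, 273.5], 0.42)]
well_centre [([229.9, 275.3], 0.93)]
lid_edge []
sample_cell [([136.0, 256.0, 42.0, 47.0], 0.7), ([276.0, 233.0, 10.0, 14.0], 0.53)]
capped_cell_a [([275.0, 255.0, 7.0, 14.0], 0.42), ([274.0, 221.0, 12.0, 14.0], 0.42)]
```

View pics/w1.png

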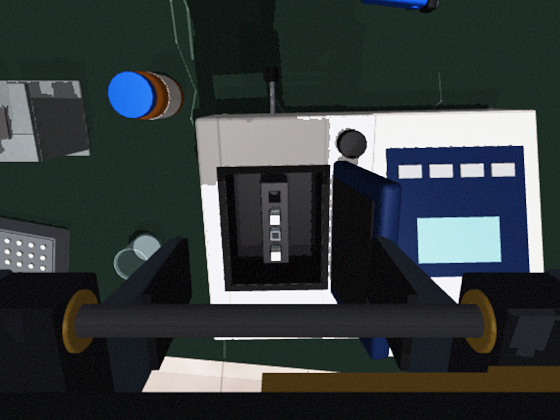

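Wrist view: the well is at (273,228). In the carriage, from top to bottom, are an empty pocket (274,197), a capped cell (275,218), the open cell (276,236) and a capped cell (276,256). I'll zoom in and measure now.

```bash
python3 - <<'E'
from h import *
z=np.load("w1.npz");C=(z["K"],z["R"],z["t"]);X=cloud(C,z["d"])
a=cv2.resize(z["p"][175:275,240:310,::-1],None,fx=6,fy=6,interpolation=cv2.INTER_CUBIC)
cv2.imwrite("pics/c2.png",cv2.convertScaleAbs(a,alpha=1.2,beta=15))
g=z["p"].max(2)
for v in range(186,268): print(v,g[v,266:286].tolist()) if 205<v<268 else 0
for u,v in [(275,197),(275,218),(276,236),(276,256),(262,237),(210,230)]: print(u,v,np.round(X[v,u],4))
E
```

```text
206 [84, 79, 85, 84, 83, 79, 76, 74, 79, 81, 78, 75, 66, 69, 80, 89, 87, 85, 84, 85]
207 [83, 84, 85, 84, 85, 78, 64, 65, 69, 65, 72, 67, 68, 66, 79, 85, 86, 85, 89, 85]
208 [80, 84, 87, 73, 65, 64, 62, 64, 60, 63, 62, 65, 62, 62, 74, 81, 85, 90, 85, 86]
209 [85, 87, 81, 50, 50, 66, 69, 68, 66, 77, 84, 85, 86, 71, 65, 77, 86, 84, 86, 84]
210 [81, 83, 70, 37, 53, 96, 117, 123, 123, 128, 135, 135, 123, 95, 66, 72, 88, 85, 86, 85]
211 [78, 83, 68, 37, 72, 116, 144, 153, 151, 146, 141, 140, 129, 91, 55, 72, 85, 84, 85, 84]
212 [80, 86, 68, 47, 83, 109, 107, 111, 116, 117, 111, 112, 108, 83, 49, 69, 86, 84, 81, 90]
213 [79, 86, 72, 68, 92, 101, 83, 92, 99, 98, 99, 100, 104, 81, 50, 67, 88, 82, 85, 82]
214 [79, 81, 66, 58, 66, 74, 72, 69, 72, 71, 70, 69, 73, 57, 35, 66, 83, 82, 87, 84]
215 [81, 83, 67, 56, 154, 195, 193, 190, 195, 198, 198, 198, 204, 138, 35, 69, 87, 84, 83, 84]
216 [83, 82, 68, 71, 231, 255, 253, 253, 253, 254, 255, 255, 255, 212, 30, 65, 85, 81, 81, 84]
217 [78, 85, 68, 72, 235, 255, 250, 250, 249, 250, 249, 250, 255, 213, 41, 61, 83, 82, 84, 83]
218 [82, 78, 55, 45, 234
[... 3937 characters left out ...]
68, 71, 61, 53, 52, 59, 61, 67, 70, 71, 69, 70]
262 [60, 59, 59, 59, 55, 49, 53, 51, 54, 52, 51, 55, 55, 53, 51, 57, 52, 56, 57, 53]
263 [28, 23, 26, 24, 21, 16, 14, 18, 9, 14, 7, 14, 15, 18, 16, 17, 17, 11, 5, 14]
264 [15, 12, 7, 14, 0, 10, 5, 10, 15, 2, 9, 4, 7, 8, 12, 3, 10, 13, 12, 6]
265 [12, 7, 10, 11, 11, 13, 0, 11, 14, 7, 11, 5, 7, 8, 13, 6, 7, 12, 14, 13]
266 [13, 16, 12, 9, 15, 6, 7, 9, 5, 7, 13, 0, 10, 10, 16, 9, 15, 12, 2, 8]
267 [16, 9, 18, 13, 9, 18, 10, 5, 6, 11, 2, 3, 7, 5, 5, 2, 11, 8, 13, 9]
275 197 [0.5749 0.1078 0.0855]
275 218 [0.5903 0.1099 0.1316]
276 236 [0.6225 0.1145 0.1098]
276 256 [0.6415 0.1167 0.133 ]
262 237 [0.6454 0.0954 0.0589]
210 230 [0.6125 0.0302 0.1394]
```

View pics/c2.png

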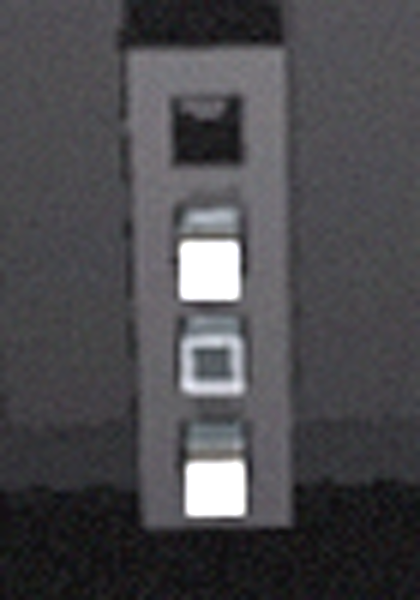

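The crop confirms it: the open cell is the third pocket, ring centre about (275,235.3), with white caps either side. I'll take a second viewpoint for triangulation, on the way to the stand.

```bash
python3 -m creep '{"grip":[1,1,1,1,1],"travel":[[0.04,-0.1,0],[0.04,-0.1,0],[0.04,-0.1,0],[0.04,-0.1,0],[0.04,-0.1,0]],"roll":[0,0,0,0,0]}'
python3 - <<'E'
from h import *
z=np.load("w1.npz");C=(z["K"],z["R"],z["t"])
for n,u,v,h in [("a",274.45,219.6,.133),("open",274.95,235.3,.122),("b",275.4,256.05,.133)]: print(n,at_z(C,u,v,h).round(4))
C2,p,d=snap("wrist","w2")
M=np.array([at_z(C,274.95,235.3,.122)]); e=proj(C2,M[0]); print("expect",e)
u0,v0=int(e[0]),int(e[1]); g=p.max(2)
for v in range(v0-26,v0+30): print(v,g[v,u0-12:u0+13].tolist())
print(u0-12)
E
```

```text
time_s: 4.18
eef_pos: [0.5016, 0.0077, 0.4012]
tool_rot: [0.0, -0.054, 0.999, 0.0]
contact_force: [-0.4, 0.5, 0.6]
grip_width: 0.0906
finger_force: 0.0
a [0.5921 0.1094 0.133 ]
open [0.6171 0.1126 0.122 ]
b [0.6416 0.1159 0.133 ]
expect [347.33283949 263.73138077]
237 [64, 76, 77, 71, 72, 73, 71, 64, 57, 58, 59, 53, 54, 57, 58, 58, 55, 61, 67, 71, 65, 70, 64, 71, 62]
238 [71, 69, 77, 69, 68, 70, 60, 67, 69, 65, 69, 62, 58, 54, 57, 55, 45, 43, 63, 72, 70, 71, 66, 68, 69]
239 [64, 71, 71, 70, 69, 62, 41, 64, 87, 84, 86, 83, 77, 73, 73, 76, 54, 30, 58, 66, 69, 68, 69, 71, 55]
240 [67, 70, 70, 72, 72, 63, 54, 76, 87, 88, 83, 89, 88, 85, 84, 83, 72, 53, 64, 73, 71, 66, 68, 64, 57]
241 [69, 71, 74, 71, 75, 64, 57, 75, 86, 93, 98, 100, 99, 95, 99, 96, 102, 92, 76, 64, 69, 67, 67, 68, 58]
242 [70, 72, 71, 70, 69, 68, 63, 78, 102, 112, 110, 105, 105, 105, 105, 104, 104, 106, 85, 63, 63, 68, 69, 68, 56]
243 [72, 67, 74, 71, 73, 59, 64, 76, 117, 112, 93, 91, 82, 82, 80, 79, 84, 84, 73, 63, 70, 69, 65, 67, 56]
244 [72, 68, 69, 69, 71, 62, 65, 77, 98, 99, 78, 71, 73, 75, 70, 73, 70, 73, 74, 65, 6
[... 4586 characters left out ...]
, 57, 61, 59, 53, 59, 132, 237, 249, 246, 245, 246, 245, 246, 250, 215, 92, 50, 52, 61, 40, 8, 6]
287 [60, 54, 61, 63, 58, 57, 55, 51, 124, 241, 254, 251, 250, 251, 250, 251, 255, 215, 83, 53, 61, 58, 42, 8, 11]
288 [57, 61, 62, 64, 59, 57, 54, 51, 85, 198, 237, 231, 233, 233, 229, 231, 233, 172, 59, 48, 50, 54, 33, 11, 8]
289 [49, 46, 45, 45, 50, 38, 35, 32, 27, 24, 18, 24, 18, 17, 19, 25, 21, 30, 34, 25, 27, 23, 15, 9, 9]
290 [4, 10, 6, 0, 9, 10, 12, 5, 14, 12, 0, 10, 12, 0, 5, 8, 6, 0, 4, 6, 6, 5, 13, 3, 10]
291 [1, 13, 15, 11, 6, 11, 7, 8, 4, 10, 10, 10, 7, 8, 12, 7, 11, 11, 8, 3, 9, 17, 7, 4, 6]
292 [9, 13, 8, 6, 1, 12, 13, 11, 15, 7, 8, 8, 6, 9, 13, 7, 0, 13, 13, 7, 7, 0, 7, 8, 11]
335
```

The mouth's second view, about (347.2,263.6), matches the predicted (347.3,263.7), so the height of 0.122 and (0.617,0.1125) are confirmed. Next I look at the stand from above.

```bash
python3 -m creep '{"grip":[1,1,1,1,1,1,1,1],"travel":[[0.04,-0.235,0.04],[0.04,-0.235,0.04],[0.04,-0.235,0.04],[0.04,-0.235,0.04],[0.04,-0.235,0.04],[0.04,-0.235,0.04],[0.04,-0.235,0.04],[0.04,-0.235,0.04]],"roll":[0,0,0,0,0,0,0,0]}'
python3 - <<'E'
from h import *
C,p,d=snap("wrist","w3")
for t in ["pipette","bare_pipette"]: print(t,[(np.round(r["bbox"]).tolist(),round(r["p"],2)) for r in imaging.search_frame(t,"wrist")][:4])
for t in ["grip_point","pipette","bare_pipette"]: print(t,[(np.round(r["centre"],1).tolist(),round(r["p"],2)) for r in imaging.tip_of(t,"wrist")][:4])
E
python3 -m creep '{"grip":[1,1,1,1,1,1],"travel":[[0.08,0,0.04],[0.08,0,0.08],[0.08,0,0.08],[0.08,0,0.08],[0.08,0,0.08],[0.08,0,0.08]],"roll":[0,0,0,0,0,0]}'
python3 - <<'E'
from h import *
C,p,d=snap("wrist","w4")
a=np.vstack([np.load("w3.npz")["p"][90:310,60:480],p[100:320,60:480]])
cv2.imwrite("pics/c3.png",cv2.convertScaleAbs(cv2.resize(a[:,:,::-1],None,fx=1.36,fy=1.36),alpha=1.5,beta=20))
E
```

```text
time_s: 4.9
eef_pos: [0.4882, -0.2304, 0.3604]
tool_rot: [-0.0, -0.054, 0.999, 0.0]
contact_force: [-0.6, 1.2, 1.0]
grip_width: 0.0912
finger_force: 0.0
pipette [([50.0, 144.0, 100.0, 27.0], 0.81), ([279.0, 220.0, 37.0, 81.0], 0.61)]
bare_pipette [([147.0, 218.0, 64.0, 77.0], 0.9)]
grip_point [([212.4, 274.8], 0.67)]
pipette [([143.8, 101.1], 0.87), ([180.0, 277.0], 0.6), ([34.3, 550.9], 0.44)]
bare_pipette [([177.5, 184.0], 0.66), ([301.2, 228.5], 0.27)]
time_s: 5.7
eef_pos: [0.4093, -0.2394, 0.2822]
tool_rot: [0.001, -0.055, 0.999, -0.0]
contact_force: [0.5, -0.3, -0.2]
grip_width: 0.0912
finger_force: 0.0
```

View pics/c3.png

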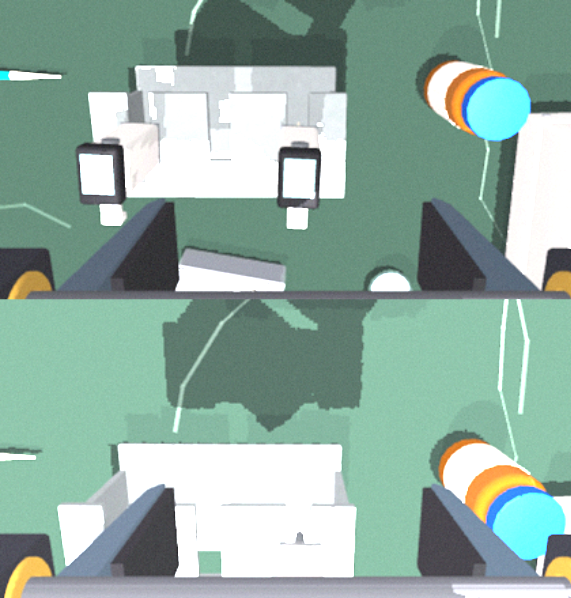

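```bash
python3 - <<'E'
from h import *
z=np.load("w4.npz");C=(z["K"],z["R"],z["t"]);X=cloud(C,z["d"])
a=z["p"][215:315,190:330,::-1]; b=np.load("w3.npz")["p"][160:280,90:320,::-1]
A=cv2.resize(a,(700,500),interpolation=cv2.INTER_CUBIC); cv2.imwrite("pics/c4.png",A)
for v in range(262,303,4): print(v,[tuple(int(round(c*1000)) for c in X[v,u]) for u in (272,276,280,284)])
# heads from w3 cloud
z=np.load("w3.npz");C3=(z["K"],z["R"],z["t"]);X=cloud(C3,z["d"]);h=X[:,:,2]
import scipy.ndimage as nd
l,k=nd.label((h>.22)&(h<.234))
for i in range(1,k+1):
    P=X[l==i]
    if len(P)>200: print(len(P),P.mean(0).round(4),cv2.minAreaRect((P[:,:2]*1000).astype(np.float32)))
l,k=nd.label((h>.125)&(h<.134))
for i in range(1,k+1):
    P=X[l==i]
    if len(P)>200: print("shelf",len(P),P.mean(0).round(4),cv2.minAreaRect((P[:,:2]*1000).astype(np.float32)))
z=np.load("w1.npz");C1=(z["K"],z["R"],z["t"]);z=np.load("w2.npz");C2=(z["K"],z["R"],z["t"])
print(tri([(C1,274.95,235.3),(C2,347.2,263.6)]),tri([(C1,274.45,219.6),(C2,349.4,249.75)]),tri([(C1,275.4,256.05),(C2,348.35,284.1)]))
E
```

```text
262 [(532, -236, 7), (531, -231, 8), (506, -228, 60), (530, -220, 8)]
266 [(537, -235, 8), (537, -230, 6), (506, -228, 72), (536, -219, 7)]
270 [(543, -235, 8), (508, -232, 79), (504, -228, 86), (541, -219, 8)]
274 [(549, -234, 8), (509, -232, 86), (505, -228, 94), (547, -218, 8)]
278 [(555, -233, 7), (505, -232, 104), (502, -228, 109), (553, -217, 8)]
282 [(491, -237, 140), (492, -233, 139), (492, -230, 138), (491, -226, 139)]
286 [(491, -237, 148), (491, -234, 149), (491, -230, 147), (491, -226, 147)]
290 [(491, -237, 156), (492, -233, 154), (491, -230, 155), (491, -226, 154)]
294 [(491, -237, 163), (492, -233, 161), (492, -230, 161), (490, -226, 163)]
298 [(491, -237, 170), (491, -233, 169), (491, -230, 168), (491, -226, 168)]
302 [(491, -237, 176), (491, -233, 176), (491, -230, 176), (491, -226, 175)]
1441 [ 0.5176 -0.3561  0.2264] ((519.1788940429688, -357.255859375), (40.286651611328125, 28.152042388916016), 2.9850640296936035)
1366 [ 0.5063 -0.2285  0.2266] ((507.6796569824219, -228.37045288085938), (40.1402473449707, 27.974943161010742), 3.906764030456543)
shelf 806 [ 0.4972 
[... 187 characters left out ...]
986816406), (91.49185180664062, 136.0384063720703), 5.102907657623291)
shelf 1628 [ 0.5015 -0.2025  0.1296] ((507.3925476074219, -204.0012664794922), (90.2627182006836, 30.281635284423828), 6.643189907073975)
shelf 503 [0.5106 0.0194 0.1295] ((505.5220947265625, 25.430065155029297), (63.867637634277344, 132.28590393066406), 57.36577224731445)
(array([0.61744322, 0.11263707, 0.12097283]), [np.float64(4.958556904505288e-05), np.float64(4.9585569045149096e-05)]) (array([0.59236257, 0.10937187, 0.13272706]), [np.float64(0.00019897139222168296), np.float64(0.00019897139222188295)]) (array([0.64147398, 0.11592568, 0.13313394]), [np.float64(6.991855792298082e-05), np.float64(6.99185579228526e-05)])
```

View pics/c4.png

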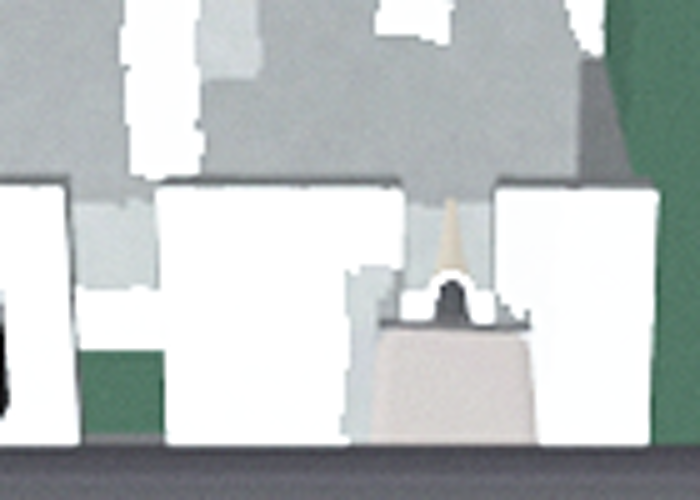

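The crop shows the ivory tip at (450,235) under pipette A, so A at about (0.508,-0.2284), yaw ≈4°, is the one with the tip. The nose heights and the top at 0.2266 agree. I'll move above it and check before descending.

```bash
python3 -m creep '{"grip":[1,1,1,1,1,1],"travel":[[-0.04,0,0],[-0.08,0,0],[-0.099,0,0],[-0.099,0,0.02],[-0.099,0,0.02],[-0.099,0,0.02]],"roll":[2.3,2.3,2.3,2.3,2.3,2.3]}'
python3 - <<'E'
from h import *
s=ctrl.get_state(); print(s["eef_pos"]); print(to_tool(np.array([.508,-.2284,.1762])-s["eef_pos"]))
E
```

```text
time_s: 6.25
eef_pos: [0.5069, -0.2281, 0.2611]
tool_rot: [-0.0, -0.035, 0.999, 0.0]
contact_force: [-0.8, -0.4, 0.6]
grip_width: 0.0908
finger_force: 0.0
[ 0.50693883 -0.2281014   0.26106835]
[-0.00111301 -0.00041271  0.08486721]
```

```bash
python3 -m creep '{"grip":[1,1,1,1,1,1,0,0,0,0,0,0,0,0,0,0,0,0],"travel":[[-0.001,0,0.02],[-0.001,0,0.04],[-0.001,0,0.06],[-0.001,0,0.075],[-0.001,0,0.085],[-0.001,0,0.085],[-0.001,0,0.085],[-0.001,0,0.085],[-0.001,0,0.085],[-0.001,0,0.085],[-0.001,0,0.085],[-0.001,0,0.085],[-0.001,0,0.085],[-0.001,0,0.085],[-0.001,0,0.085],[-0.001,0,0.085],[-0.001,0,0.085],[-0.001,0,0.085]],"roll":[0,0,0,0,0,0,0,0,0,0,0,0,0,0,0,0,0,0]}' 30
```

```text
time_s: 7.75
eef_pos: [0.5075, -0.2284, 0.1758]
tool_rot: [-0.0, -0.034, 0.999, 0.0]
contact_force: [0.2, 0.0, -0.7]
grip_width: 0.0298
finger_force: 30.0
```

```bash
python3 -m creep '{"grip":[0,0,0,0,0,0,0,0,0,0,0,0,0,0],"travel":[[0,0,-0.004],[0,0,-0.012],[0,0,-0.025],[0,0,-0.04],[0,0,-0.055],[0,0,-0.07],[0,0,-0.085],[0,0,-0.1],[0,0,-0.115],[0,0,-0.13],[0,0,-0.145],[0,0,-0.155],[0,0,-0.16],[0,0,-0.16]],"roll":[0,0,0,0,0,0,0,0,0,0,0,0,0,0]}'
python3 - <<'E'
from h import *
C,p,d=snap("side","s2"); s=ctrl.get_state(); T=s["eef_pos"]
e=proj(C,T+[0,0,.0188-.16]); print("expected tip px",e, T)
for t in ["pipette","bare_pipette","grip_point"]: print(t,[(np.round(r["centre"],1).tolist(),round(r["p"],2)) for r in imaging.tip_of(t,"side")][:4])
u,v=int(e[0]),int(e[1]); a=p[max(0,v-110):v+40,u-75:u+75,::-1]; print(u-75,max(0,v-110)); cv2.imwrite("pics/c5.png",cv2.resize(a,None,fx=4,fy=4,interpolation=cv2.INTER_CUBIC))
E
```

```text
time_s: 8.92
eef_pos: [0.508, -0.2286, 0.3375]
tool_rot: [0.001, -0.034, 0.999, -0.001]
contact_force: [1.0, 0.2, -1.1]
grip_width: 0.0299
finger_force: 30.0
expected tip px [301.11373994 225.81598811] [ 0.50764845 -0.22845685  0.3363526 ]
pipette [([223.0, 302.5], 0.96), ([384.4, 359.5], 0.72), ([416.7, 233.3], 0.71), ([218.2, 165.7], 0.64)]
bare_pipette []
grip_point [([160.1, 299.8], 0.88), ([186.0, 155.8], 0.68), ([225.8, 340.1], 0.68), ([342.9, 199.6], 0.58)]
226 115
```

View pics/c5.png

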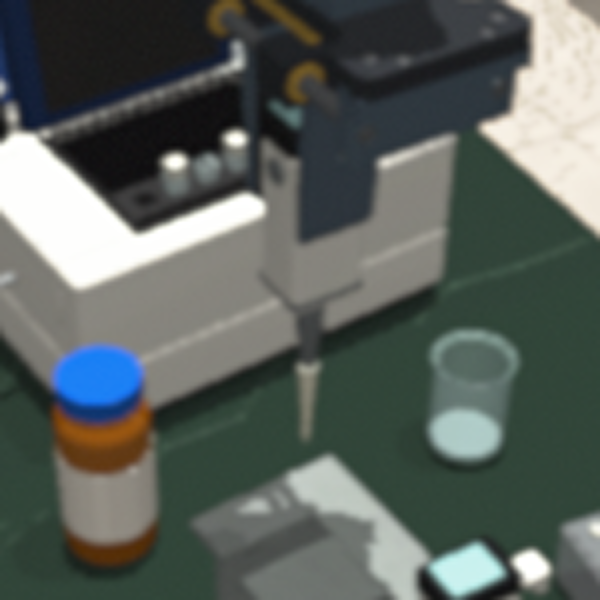

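The tip end is at crop (305,440), or pixel (302,224.6), matching the predicted (301,226). The pipette is held upright, tip fitted, clear of the stand. I'll measure the tip in the wrist camera and work out the carry.

```bash
python3 - <<'E'
from h import *
C,p,d=snap("wrist","w5"); s=ctrl.get_state(); T=s["eef_pos"]
e=proj(C,T+[0,0,-.1408]); print("exp",e,T)
for t in ["pipette"]: print(t,[(np.round(r["centre"],1).tolist(),round(r["p"],2)) for r in imaging.tip_of(t,"wrist")][:4])
u,v=map(int,e); print(u-10,v-20)
for r in range(v-20,v+20): print(r,p[r,u-10:u+11,0].tolist(), round(float(d[r,u]),3))
print(to_tool(np.array([.6172,.1126,T[2]])-T))
E
```

```text
exp [279.09697773 199.36035862] [ 0.50726063 -0.2283143   0.33505415]
pipette [([140.4, 91.6], 0.57)]
269 179
179 [131, 135, 151, 150, 152, 149, 149, 154, 149, 150, 149, 152, 150, 155, 150, 150, 153, 136, 138, 147, 153] 0.506
180 [130, 134, 156, 153, 149, 149, 148, 148, 148, 151, 151, 147, 150, 148, 149, 149, 154, 142, 140, 147, 150] 0.505
181 [131, 138, 154, 154, 152, 147, 147, 145, 149, 150, 150, 150, 152, 149, 152, 153, 155, 151, 145, 144, 152] 0.507
182 [140, 144, 152, 151, 148, 148, 142, 146, 148, 147, 144, 148, 151, 151, 152, 151, 147, 150, 141, 143, 148] 0.508
183 [144, 138, 147, 158, 151, 151, 144, 148, 150, 148, 148, 147, 153, 154, 149, 155, 148, 146, 142, 140, 149] 0.508
184 [141, 129, 142, 146, 149, 147, 146, 148, 148, 151, 148, 152, 147, 153, 153, 147, 149, 150, 140, 142, 152] 0.51
185 [145, 129, 144, 149, 152, 147, 148, 147, 154, 150, 151, 152, 155, 153, 151, 150, 152, 152, 139, 141, 148] 0.508
186 [149, 130, 142, 151, 150, 153, 148, 151, 150, 151, 148, 154, 149, 152, 152, 153, 149, 148, 137, 141, 149] 0.51
187 [152, 135, 141, 151, 152, 151, 153, 155, 152, 151, 150, 150,
[... 2965 characters left out ...]
 126, 129, 209, 255, 255, 208, 167, 235, 255, 255, 227, 191, 232, 232, 234, 233, 236] 0.273
214 [73, 72, 71, 71, 72, 67, 65, 59, 62, 65, 61, 61, 65, 62, 64, 63, 62, 63, 64, 64, 68] 0.221
215 [123, 120, 128, 127, 124, 125, 123, 122, 122, 121, 125, 129, 123, 125, 126, 124, 120, 118, 123, 119, 120] 0.219
216 [163, 160, 157, 161, 159, 159, 156, 163, 159, 160, 158, 158, 157, 159, 159, 159, 161, 159, 158, 154, 156] 0.217
217 [154, 158, 154, 158, 153, 157, 157, 156, 158, 156, 158, 154, 159, 159, 157, 156, 157, 159, 158, 157, 157] 0.214
218 [157, 159, 157, 151, 160, 159, 154, 154, 154, 157, 153, 157, 153, 157, 156, 158, 151, 158, 156, 154, 157] 0.214
[-1.33125982e-01  3.32545781e-01  5.98678010e-05]
```

```bash
python3 -m creep '{"grip":[0,0,0,0,0,0,0,0,0,0,0,0,0,0,0,0,0,0,0,0],"travel":[[-0.002,0.005,0],[-0.006,0.014,0],[-0.011,0.028,0],[-0.019,0.046,0],[-0.027,0.067,0],[-0.035,0.088,0],[-0.044,0.11,0],[-0.052,0.131,0],[-0.061,0.152,0],[-0.07,0.174,0],[-0.078,0.195,0],[-0.087,0.216,0],[-0.095,0.238,0],[-0.103,0.258,0],[-0.111,0.278,0],[-0.118,0.294,0],[-0.123,0.307,0],[-0.127,0.318,0],[-0.13,0.325,0],[-0.133,0.333,0]],"roll":[0,0,0,0,0,0,0,0,0,0,0,0,0,0,0,0,0,0,0,0]}'
python3 -m creep '{"grip":[0,0,0,0],"travel":[[0,0,0],[0,0,0],[0,0,0],[0,0,0]],"roll":[0,0,0,0]}'
python3 - <<'E'
from h import *
C,p,d=snap("wrist","w6"); s=ctrl.get_state(); T=s["eef_pos"]; print(T,s["time_s"])
print("exp tip",proj(C,T+[0,0,-.1408]),"mouth",proj(C,[.6172,.1126,.122]), to_tool(np.array([.6172,.1126,.2728])-T))
a=p[150:250,220:340,::-1]; cv2.imwrite("pics/c6.png",cv2.resize(a,None,fx=6,fy=6,interpolation=cv2.INTER_CUBIC))
E
```

```text
time_s: 10.88
eef_pos: [0.6174, 0.1135, 0.3359]
tool_rot: [-0.0, -0.034, 0.999, -0.0]
contact_force: [0.8, 0.7, -2.0]
grip_width: 0.0297
finger_force: 30.0
time_s: 11.22
eef_pos: [0.6173, 0.1123, 0.336]
tool_rot: [0.0, -0.034, 0.999, -0.0]
contact_force: [-0.4, -0.9, -1.6]
grip_width: 0.0298
finger_force: 30.0
[0.61730078 0.11234692 0.33596384] 11.2667
exp tip [279.27749219 199.18223367] mouth [279.50346876 181.80088114] [8.07779371e-05 2.62978928e-04 6.31638279e-02]
```

View pics/c6.png

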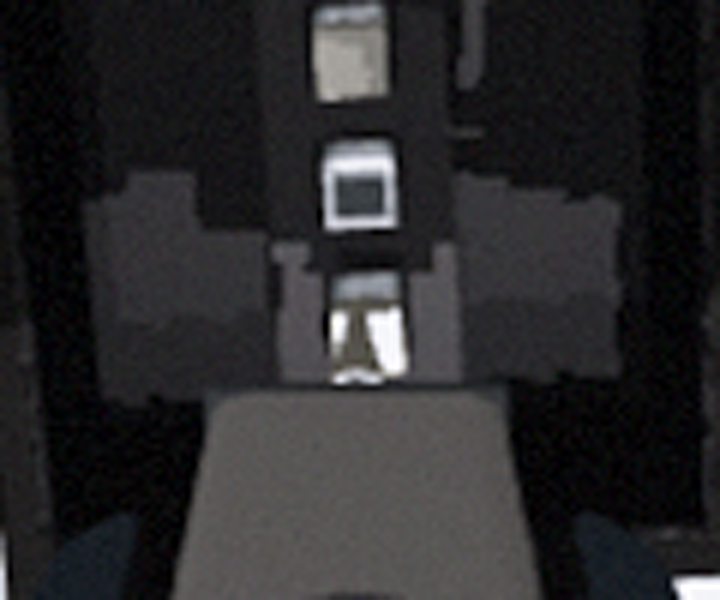

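The mouth's hole at crop (360,193) → (279.6,181.8) is exactly as predicted. The tip end at about (279.1,199.4) matches its expected position too. Lowering straight down 63 mm.

```bash
python3 -m creep '{"grip":[0,0,0,0,0,0,0,0,0,0,0,0,0,0,0,0,0,0],"travel":[[0,0,0.002],[0,0,0.006],[0,0,0.012],[0,0,0.018],[0,0,0.024],[0,0,0.03],[0,0,0.036],[0,0,0.042],[0,0,0.048],[0,0,0.053],[0,0,0.057],[0,0,0.06],[0,0,0.062],[0,0,0.063],[0,0,0.063],[0,0,0.063],[0,0,0.063],[0,0,0.063]],"roll":[0,0,0,0,0,0,0,0,0,0,0,0,0,0,0,0,0,0]}'
python3 - <<'E'
from h import *
C,p,d=snap("wrist","w7"); s=ctrl.get_state(); T=s["eef_pos"]; print(T,s["time_s"],s["contact_force"])
print("exp tip",proj(C,T+[0,0,-.1408]),"mouth",proj(C,[.6172,.1126,.122]),to_tool(np.array([.6172,.1126,.2728])-T))
A=cv2.resize(p[160:235,230:330,::-1],None,fx=4,fy=4,interpolation=cv2.INTER_CUBIC)
Cs,ps,ds=snap("side","s3"); e=proj(Cs,T+[0,0,-.1408]); u,v=map(int,e); print("side tip",e,"mouth",proj(Cs,[.6172,.1126,.122]),u-40,v-55)
B=cv2.resize(ps[v-55:v+20,u-40:u+60,::-1],None,fx=4,fy=4,interpolation=cv2.INTER_CUBIC)
cv2.imwrite("pics/c7.png",cv2.convertScaleAbs(np.hstack([A,B]),alpha=1.4,beta=20))
E
```

```text
time_s: 12.77
eef_pos: [0.6175, 0.1129, 0.2732]
tool_rot: [0.0, -0.034, 0.999, 0.0]
contact_force: [0.4, -0.5, -1.2]
grip_width: 0.0298
finger_force: 30.0
[0.61746715 0.11293253 0.27312902] 12.8167 [ 0.1655956  -0.52416114 -1.95246602]
exp tip [279.26475567 199.07052076] mouth [278.91690197 195.87370796] [ 0.00028949 -0.00031336  0.00032894]
side tip [277.03866026 152.44880753] mouth [277.07461941 155.67899159] 237 97
```

View pics/c7.png

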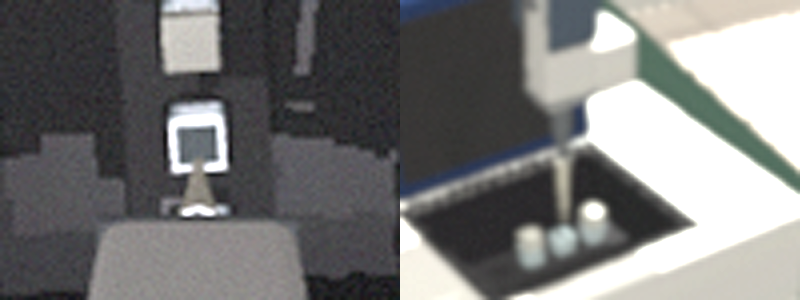

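Left (wrist): the tip end is at crop (199,158), with the mouth hole centred at (199,144). Right (side): the tip is just above the open cell at (562,225), between the two caps. The tip-to-mouth offset matches the prediction to under 1 mm, about 10 mm above the mouth, so I'm handing in.

```bash
python3 -c "
from workcell import hand_in; print(hand_in())"
```

```text
the job is handed in; nothing more can be done
None
```

The pipette with the tip is out of the stand and held steady and upright, its tip centred to within about 1 mm and about 10 mm above the mouth of the open cuvette; the job was handed in at about 13 s, but the hand-in gave no verdict back.

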